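# Set a bottle guide to its gauge mark with the knurled wheel

## Robot

A 7-joint arm with a two-finger parallel gripper is mounted at the origin on the work surface. World frame = base frame: x ahead of the robot, y to its left, z up, the work surface at z = 0. Lengths are in m, angles in rad, forces in N, time in s.
With the tool pointing down it reaches from about 0.4 to 0.85 m from the base axis. Payload 10.4 kg.
Tool frame: the origin (TCP) lies midway between the tips of the shut fingers; the grasp point (between the pads) lies 19 mm behind it; z points along the fingers, y is the direction in which the jaws open and shut (so a half turn about z gives the same grasp; the last joint's range is limited). The gripper opens to 85 mm and grips with 20 to 120 N. Pads are 22 mm wide; open, the fingers measure 114 mm over their backs; the gripper's body (76 mm by 85 mm) begins 54 mm behind the grasp point. The pads swing forward as they close: fully open they stand 13 mm farther back than shut.
Start: joints at [-1.13, 0.332, -0.065, 1.46, 0.022, 1.35, -0.088], TCP at [0.28, 0.559, 0.231] pointing down, gripper open.
Joint ranges: [-2.6, 2.6], [-0.5, 2.12], [-1.47, 1.34], [0.16, 2.42], [-1.27, 4.41], [0.06, 2.06], [-2.6, 2.6]. Speed limits (rad/s): [2.22, 2.22, 2.79, 2.79, 3.14, 3.14, 3.14].

## Interface

Orientations are given as a unit quaternion [x, y, z, w].
In Python, from workcell import manip, viewer gives the robot as it stands.
- The arm moves only by the tool move_arm, never from a script. Its argument "deltas" is a list of rows, each a list of 7 numbers: the shift along the tool's x, y, z in m, then the turn, a rotation vector about the tool's x, y, z in degrees, then the opening, from -1 (shut) to 1 (fully open). In form: [[dx, dy, dz, wx, wy, wz, gripper], ...]. A call has 1 to 10 rows; each row shifts and turns the commanded pose from where the row before left it, along the tool's axes as they then stand; what a row does not reach is not made up. A row lasts 1/8 s, in which the tool goes at most 62.5 mm and 10.7 degrees, less where a joint would pass 70% of its speed; a pose out of reach is approached as far as the arm can. A call with a gripper value outside its range is refused whole. The fingers move at their own pace and stop on an object; "force" is the grip in N (left out, the last holds). Time passes only in rows, so rows that do not move let the fingers close. It gives the time, the measured TCP pose, the force and the opening at its end, in the units of the state.
- manip.get_obs(): the state, without advancing time (a new reading comes with each control period).
- viewer.camera(name): name is "scene" or "side" or "wrist"; returns (picture, depth): 420x560x3 uint8, red, green, blue; 420x560 float32, m along the optical axis (not along the pixel's ray), 0 where there is no reading.
- viewer.calibration(name): a dict with "fx", "fy", "cx", "cy" (pixels), "R" (3x3) and "t" (3): a world point X has camera coordinates R X + t; the wrist camera has in their place "T_tool_cam" (4x4, takes a point from camera to tool coordinates, whose origin is the TCP and whose axes are the flange's). Camera axes: x right, y down, z forward; pixel columns grow to the right and rows downward; lengths in m; the calibration is good to about 2 mm. A picture is of the moment at which its call begins: read the wrist's pose just before it. calibration takes no time and is no camera call.
- manip.hand_in(): hands the job in, once; it reports no verdict.
The state is a dict: "clock": time; "joint_pos": joint angles; "joint_velocities": joint speeds; "tau": joint torques, N m; "position": TCP position; "ee_rot": TCP orientation; "ft_force": force on the tool from outside, world axes, zero at the start; "torque": the same for the moment, N m; "grip_width": opening from 0.0 (shut) to 1.0 (fully open).
Only numpy, scipy, OpenCV 4.12 (cv2) and the standard library are available. Lean on these libraries where they do the work, as an engineer would, in place of code of your own. Each camera call takes 0.05 s, during which the arm holds its last target.

## Task

Set the bottle guide for the next bottle size: roll the orange knurled wheel under a fingertip, stroke by stroke, so that the blue fence closes until the tip of its red pointer stands over the green band of the gauge clip. Move the fence only by the wheel, do not push it directly, and grasp nothing. Leave the bottles, cap, marker and label roll where they are.

Things in the scene. Friction and masses are not known exactly. Their poses are not given: they have to be found in the camera images.
- guide: the bottle guide: a grey bed 250 x 280 x 12 mm fixed to the table, origin at the centre of its underside, z up. Its y runs across the bottle channel. Aluminium fixed fence (inner face at y = -70 mm, 72 mm high), blue sliding fence on its +y side, orange wheel on its -x edge (nearer the robot), white scale rail on its +x edge (top at 46 mm). Everything on it other than the sample bottle and the orange wheel is at most 96 mm above the table
- wheel_center (a point): centre of the orange knurled wheel, fixed in the guide, 58 mm above the table. Its axis lies level along the guide's x. The wheel is 30 mm wide (rib length 25 mm), a 40 mm radius drum with 24 rounded ribs that reach 42.5 mm radius, so its top stands 100.5 mm above the table; white round bearing cheeks of 37.5 mm radius, from 16 to 22 mm either side of its middle, stand 5 mm lower than the ribs, so that only the ribs can be rolled from above and the wheel cannot be pinched.
- wheel (a joint): angle of the wheel (rad). Positive: the top of the wheel moves to the guide's -y, which closes the fence. It stops at -0.5 and 6.6, turns both ways against about 0.08 Nm of friction and stays where it is left
- fence: the blue sliding fence, 105 x 12 mm, 74 mm high, with a brass rack (77 mm high) on its robot side; driven by the wheel, 9 mm for each rad, in the same direction as the top of the wheel moves. Origin at its middle plane in y, at the guide's underside level and middle in x. It must not be pushed directly
- pointer (a point): tip of the red pointer of the sliding fence, 4 mm wide, just above the scale rail; it moves along the guide's y with the fence
- gauge_mark: gauge clip fixed on the scale rail: a green band 8 mm wide (in y) and 34 mm long (in x) between two black shoulders 10 mm wide, 28 mm wide in all. Origin in the middle of the green band; axes parallel to the guide's. The target is the pointer tip at y = 0 of this frame. At the start it lies 16 to 46 mm from the pointer on its -y (closing) side
- sample_bottle: small amber bottle with black cap, 52 mm across, 115 mm tall, standing on the bed between the two fences, by the fixed one; origin at the centre of its underside; leave it alone
- cap: loose black bottle cap, 30 mm across, 22 mm high, lying on the bed beside the wheel; origin at the centre of its underside; leave it alone
- bottle_a: filled amber bottle, 66 mm across, 200 mm tall, on the table right of the guide; origin at the centre of its underside
- bottle_b: as bottle_a
- bottle_c: as bottle_a, but left of the guide
- marker: black marker pen 120 mm long, 12 mm thick, lying on the table left of the guide; origin at mid-length on its underside
- label_roll: roll of brown labels standing on its end, 90 mm across, 50 mm high, right of the guide; origin at the centre of its underside

How it is judged:
By the outcome, as a careful person would: the job done as asked, in the order asked, and still so for the second after the job is handed in, with the robot touching nothing.
It also fails if it takes over 72 s, if anything falls off the work surface, if the arm or the gripper's body presses on something with over 40 N, if the wrist force passes 120 N, or if a joint passes its speed limit or range.

## Working session

There is one attempt and no reset: what is moved stays moved. The work goes in short steps, Python scripts to look and compute and a tool call to move; the robot and the scene stay as the last step left them, time stands still between calls to the robot, and variables do not carry over. Pictures are saved under pics/ and viewed, and the job is handed in when it is done.

Besides the shell and the picture viewer there is one more tool, called after "Emit:" by a JSON object that holds its "fn" and its "kwargs". move_arm: Moves the arm, as the interface text tells. Its arguments: {"type":"object","properties":{"deltas":{"type":"array"},"force":{"type":"number"}},"required":["deltas"]}

```bash
ls; mkdir -p pics; cat > h.py <<'E'
import numpy as np, cv2
from workcell import manip, viewer
def snap(n,f):
    o=manip.get_obs(); im,d=viewer.camera(n); cv2.imwrite('pics/'+f+'.png',cv2.cvtColor(im,cv2.COLOR_RGB2BGR)); np.savez('/tmp/'+f,im=im,d=d); return o,im,d
def world(n,d,u,v,z=None,dep=None):
    c=viewer.calibration(n); dep=d[int(round(v)),int(round(u))] if dep is None else dep
    r=np.array([(u-c['cx'])/c['fx'],(v-c['cy'])/c['fy'],1.])
    R=np.array(c['R']);t=np.array(c['t'])
    if z is None: return R.T@(r*dep-t)
    o=-R.T@t; w=R.T@r; return o+w*(z-o[2])/w[2]
E
python3 - <<'E'
from h import *
for n in ['scene','side']:
    snap(n,n+'0'); c=viewer.calibration(n); print(n,c)
print(viewer.calibration('wrist')); print(manip.get_obs())
E
```

```text
pics
scene {'fx': 436.5057578816505, 'fy': 436.5057578816505, 'cx': 281.6634045687083, 'cy': 210.56630051711474, 'R': array([[-0.13937348,  0.99023599, -0.00277761],
       [ 0.85369671,  0.1187336 , -0.5070545 ],
       [-0.50177382, -0.07304119, -0.86190952]]), 't': array([ 0.07100875, -0.43391035,  1.69908791])}
side {'fx': 534.0361736278945, 'fy': 534.0361736278945, 'cx': 269.8727798398148, 'cy': 212.45466959347877, 'R': array([[-0.94521698, -0.32613694,  0.01412658],
       [-0.25567797,  0.71271834, -0.65319319],
       [ 0.20296215, -0.62102115, -0.75705951]]), 't': array([0.5296978 , 0.19137414, 1.55001771])}
{'fx': 313.327037854404, 'fy': 313.327037854404, 'cx': 280.16345680517395, 'cy': 211.3305464453485, 'T_tool_cam': array([[ 3.83635055e-04, -9.47813316e-01, -3.18825612e-01,
         8.23447657e-02],
       [ 9.99999824e-01,  2.19588839e-04,  5.50475731e-04,
         6.20070661e-04],
       [-4.51737682e-04, -3.18825767e-01,  9.47813234e-01,
        -1.43686811e-01],
       [ 0.00000000e+00,  0.00000000e+00,  0.00000000e+00,
         1.00000000e+00]])}
{'clock': 0.1, 'joint_pos': array([-1.12960956,  0.33283886, -0.06469115,  1.46084852,  0.02160479,
        1.34989082, -0.08847023]), 'joint_velocities': array([ 0.00063268, -0.00285784,  0.00126414, -0.00116191, -0.00040618,
       -0.000417  ,  0.00142965]), 'tau': array([ 1.20819241e-03, -6.26747060e+01,  4.88166546e-02, -3.92425597e+01,
        1.62011833e-02,  7.16294002e-03,  4.73714226e-05]), 'position': array([0.27944727, 0.55867885, 0.23058083]), 'ee_rot': array([ 2.29800408e-01,  9.73237564e-01, -6.34371111e-04, -1.16664621e-04]), 'ft_force': array([-0.96093447,  0.07230145,  0.08210058]), 'torque': array([ 0.04506336, -0.04808489,  0.00622716]), 'grip_width': 1.00339322294653}
```

View pics/scene0.png

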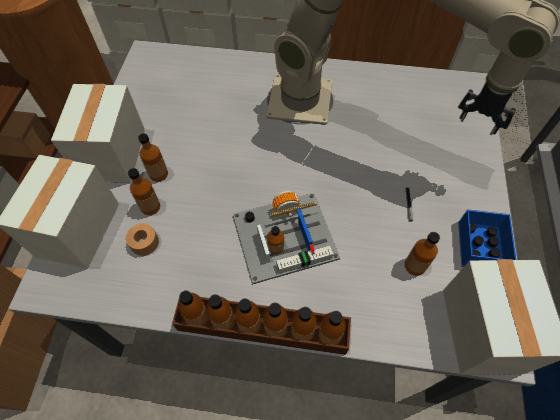

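View pics/side0.png

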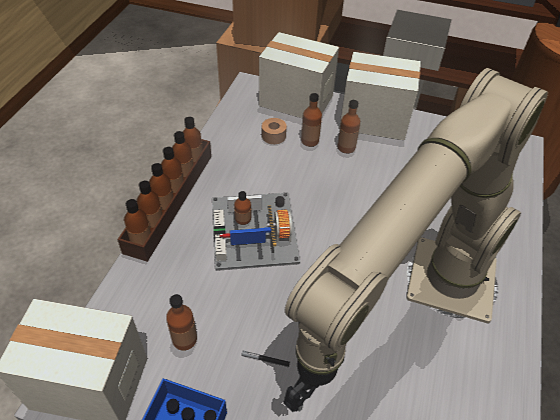

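The scene view shows the guide around (287,237), the wheel at (286,200), the red pointer at (312,247) and the green band at (305,259). The side view shows the wheel at (284,223). Next I'll measure these.

```bash
python3 - <<'E'
from h import *
for n in ['scene','side']:
    z=np.load(f'/tmp/{n}0.npz'); im,d=z['im'],z['d']
    x0,y0,x1,y1=(225,180,345,290) if n=='scene' else (200,180,310,280)
    c=im[y0:y1,x0:x1]; cv2.imwrite(f'pics/{n}0z.png',cv2.cvtColor(cv2.resize(c,None,fx=5,fy=5,interpolation=cv2.INTER_CUBIC),cv2.COLOR_RGB2BGR))
    h=cv2.cvtColor(im,cv2.COLOR_RGB2HSV)
    m={'orange':cv2.inRange(h,(8,170,180),(20,255,255)),'red':cv2.inRange(h,(0,180,120),(4,255,255))|cv2.inRange(h,(176,180,120),(180,255,255)),'green':cv2.inRange(h,(50,120,50),(80,255,255)),'blue':cv2.inRange(h,(105,150,80),(125,255,255))}
    for k,v in m.items():
        mm=np.zeros_like(v); mm[y0:y1,x0:x1]=v[y0:y1,x0:x1]; ys,xs=np.nonzero(mm)
        if len(xs)==0: print(n,k,0); continue
        P=np.array([world(n,d,a,b) for a,b in zip(xs,ys)])
        print(n,k,len(xs),xs.mean().round(1),ys.mean().round(1),np.median(P,0).round(4),P.min(0).round(3),P.max(0).round(3))
E
```

```text
scene orange 138 285.5 198.1 [0.5153 0.0125 0.0943] [ 0.489 -0.025  0.066] [0.564 0.106 0.106]
scene red 21 311.6 247.4 [0.6587 0.112  0.0591] [0.645 0.105 0.056] [1.233 0.117 1.245]
scene green 36 304.2 257.1 [0.6875 0.0932 0.049 ] [0.671 0.085 0.042] [0.703 0.103 0.055]
scene blue 130 304.0 225.1 [0.5922 0.0809 0.073 ] [0.538 0.053 0.014] [0.649 0.108 0.079]
side orange 91 283.5 221.6 [0.5081 0.0388 0.0922] [ 0.488 -0.01   0.038] [0.539 0.063 0.107]
side red 20 225.0 234.8 [0.6605 0.1164 0.0604] [0.65  0.107 0.057] [0.674 0.125 0.065]
side green 19 218.5 229.3 [0.6888 0.0975 0.053 ] [0.675 0.09  0.046] [0.705 0.105 0.057]
side blue 466 249.1 235.6 [0.5946 0.0892 0.0543] [0.235 0.055 0.015] [0.647 0.999 1.291]
```

```bash
python3 - <<'E'
from h import *
z=np.load('/tmp/scene0.npz'); d=z['d']
# fence / rail directions: bed plane points
pts=[]
for v in range(180,290):
  for u in range(225,345):
    p=world('scene',d,u,v)
    if 0.008<p[2]<0.017: pts.append(p[:2])
pts=np.array(pts,np.float32); r=cv2.minAreaRect(pts); print(len(pts),r,cv2.boxPoints(r))
E
```

```text
Traceback (most recent call last):
  File "h.py", line 6, in world
    c=viewer.calibration(n); dep=d[int(round(v)),int(round(u))] if dep is None else dep
ValueError: time passes only in moves, steps and waits
```

View pics/scene0z.png

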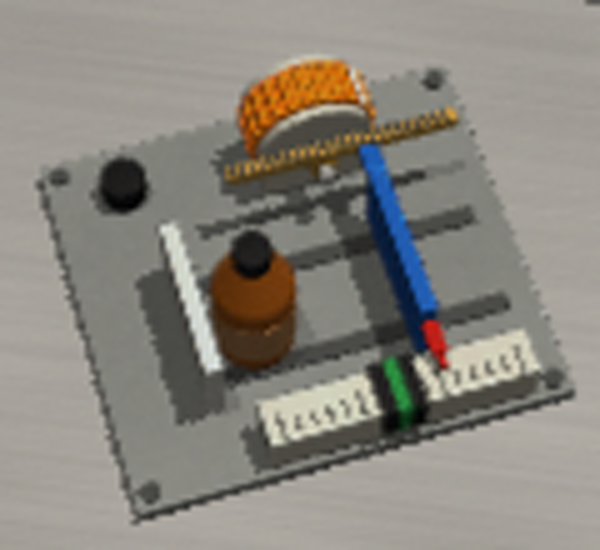

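View pics/side0z.png

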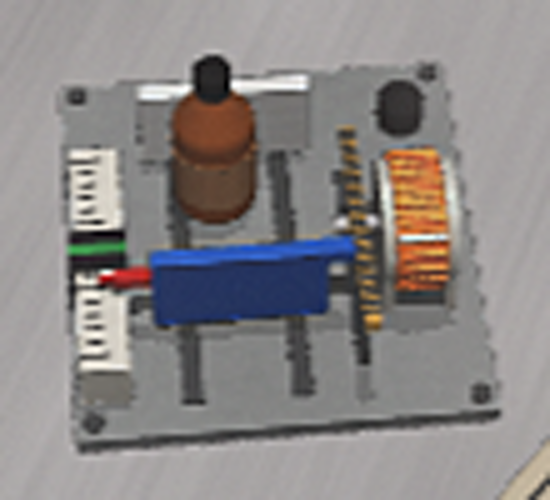

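```bash
sed -i "s/^def world/CAL={k:viewer.calibration(k) for k in ('scene','side','wrist')}\ndef world/; s/c=viewer.calibration(n); dep/c=CAL[n]; dep/" h.py; python3 - <<'E'
from h import *
for n,(x0,y0,x1,y1) in {'scene':(225,180,350,290),'side':(200,180,310,280)}.items():
    z=np.load(f'/tmp/{n}0.npz'); im,d=z['im'],z['d']
    m=np.zeros(d.shape,np.uint8)
    for v in range(y0,y1):
      for u in range(x0,x1):
        p=world(n,d,u,v)
        if 0.007<p[2]<0.11: m[v,u]=255
    cs,_=cv2.findContours(m,cv2.RETR_EXTERNAL,cv2.CHAIN_APPROX_NONE); c=max(cs,key=cv2.contourArea)
    # bed only points
    P=[world(n,d,u,v)for v,u in zip(*np.nonzero(m))]; P=np.array(P); b=P[(P[:,2]<0.017)][:,:2].astype(np.float32)
    r=cv2.minAreaRect(b); print(n,len(b),r,cv2.boxPoints(r).round(4).tolist())
    print(cv2.approxPolyDP(cv2.convexHull(c),4,True).reshape(-1,2).tolist())
E
```

```text
scene 3873 ((0.5867756605148315, 0.020089924335479736), (0.3638322949409485, 0.3944283127784729), 4.098883152008057) [[0.3912000060081482, 0.2037999927997589], [0.41940000653266907, -0.18960000574588776], [0.7822999954223633, -0.16359999775886536], [0.7541000247001648, 0.2298000007867813]]
[[313, 193], [339, 257], [253, 283], [233, 214], [284, 191]]
side 3019 ((0.6097935438156128, 0.011228576302528381), (0.3517642021179199, 0.3883983790874481), 18.336753845214844) [[0.3817000091075897, 0.14020000398159027], [0.5038999915122986, -0.22840000689029694], [0.8378000259399414, -0.11779999732971191], [0.7156000137329102, 0.250900000333786]]
[[287, 193], [299, 262], [215, 268], [212, 198]]
```

```bash
python3 - <<'E'
from h import *
C={'scene':(225,180,[(40,180),(447,68),(575,390),(135,512)]),'side':(200,180,[(437,64),(500,409),(78,440),(58,90)])}
I=np.array([[-.125,-.14],[-.125,.14],[.125,.14],[.125,-.14]])
for n,(x0,y0,c) in C.items():
    P=np.array([world(n,None,(a+.5)/5-.5+x0,(b+.5)/5-.5+y0,z=.012)[:2] for a,b in c])
    print(n,P.round(4).tolist(),[round(float(np.linalg.norm(P[i]-P[(i+1)%4])),4) for i in range(4)])
    cen=P.mean(0);Q=P-cen; th=np.arctan2((I[:,0]*Q[:,1]-I[:,1]*Q[:,0]).sum(),(I*Q).sum()); print(cen,np.degrees(th))
E
```

```text
Traceback (most recent call last):
  File "h.py", line 7, in world
    c=CAL[n]; dep=d[int(round(v)),int(round(u))] if dep is None else dep
                  ~^^^^^^^^^^^^^^^^^^^^^^^^^^^^^
TypeError: 'NoneType' object is not subscriptable
```

```bash
sed -i "s/if dep is None else/if dep is None and z is None else/" h.py; python3 - <<'E'
from h import *
C={'scene':(225,180,[(40,180),(447,68),(575,390),(135,512)]),'side':(200,180,[(437,64),(500,409),(78,440),(58,90)])}
I=np.array([[-.125,-.14],[-.125,.14],[.125,.14],[.125,-.14]])
for n,(x0,y0,c) in C.items():
    P=np.array([world(n,None,(a+.5)/5-.5+x0,(b+.5)/5-.5+y0,z=.012)[:2] for a,b in c])
    print(n,P.round(4).tolist(),[round(float(np.linalg.norm(P[i]-P[(i+1)%4])),4) for i in range(4)])
    cen=P.mean(0);Q=P-cen; th=np.arctan2((I[:,0]*Q[:,1]-I[:,1]*Q[:,0]).sum(),(I*Q).sum()); print(cen,np.degrees(th))
for n,(u,v) in {'scene':(311.6,247.4),'side':(225,234.8)}.items(): print('red',world(n,None,u,v,z=.053))
for n,(u,v) in {'scene':(304.2,257.1),'side':(218.5,229.3)}.items(): print('green',world(n,None,u,v,z=.05))
for n,(u,v) in {'scene':(285.5,197),'side':(283.5,221)}.items(): print('wheel',world(n,None,u,v,z=.095))
E
```

```text
scene [[0.5561, -0.1547], [0.4334, 0.0989], [0.6571, 0.201], [0.773, -0.0536]] [0.2817, 0.2459, 0.2798, 0.2393]
[0.60490886 0.02288177] 24.9786785275162
side [[0.5534, -0.151], [0.4339, 0.0997], [0.6583, 0.203], [0.7773, -0.0461]] [0.2777, 0.247, 0.276, 0.2472]
[0.60570751 0.02637564] 25.250262865385746
red [0.65437718 0.11174817 0.053     ]
red [0.66316029 0.11047725 0.053     ]
green [0.68784406 0.09323471 0.05      ]
green [0.69033082 0.09546037 0.05      ]
wheel [0.51344408 0.01288288 0.095     ]
wheel [0.5074495  0.03559447 0.095     ]
```

Emit:
{"fn": "move_arm", "kwargs": {"deltas": [[0,0,-0.04,0,0,0,-1],[0,0,-0.04,0,0,0,-1],[-0.04,-0.0275,0,0,0,4,-1],[-0.04,-0.0275,0,0,0,4,-1],[-0.04,-0.0275,0,0,0,4,-1]], "force": 30}}

```text
clock: 0.72
position: [0.3415, 0.4255, 0.3109]
ee_rot: [0.332, 0.943, -0.0, -0.0]
ft_force: [0.3, 0.1, 1.1]
grip_width: 0.004
```

```bash
cat >> h.py <<'E'
from scipy.spatial.transform import Rotation as Rn
def totool(target,q=None,p=None):
    o=manip.get_obs(); R=Rn.from_quat(o['ee_rot'] if q is None else q).as_matrix(); return R.T@(np.array(target)-(o['position'] if p is None else p))
def yawx():
    R=Rn.from_quat(manip.get_obs()['ee_rot']).as_matrix(); return np.degrees(np.arctan2(R[1,0],R[0,0]))
E
python3 - <<'E'
from h import *
print(manip.get_obs()['position'],yawx(),totool([.561,.048,.26]))
for n,p in {'scene':(415,268),'side':(182,345)}.items(): print(world(n,None,*p,z=0))
E
```

```text
[0.34145002 0.42549862 0.31088127] 141.27741655703292 [-0.4074304  -0.15714985  0.05099701]
[0.65437096 0.43346594 0.        ]
[0.648342   0.45193327 0.        ]
```

Bottle_c is well clear at about (0.65, 0.44). I'll translate without turning, then turn.

Emit:
{"fn": "move_arm", "kwargs": {"deltas": [[-0.051,-0.02,0,0,0,0,-1],[-0.051,-0.02,0,0,0,0,-1],[-0.051,-0.02,0,0,0,0,-1],[-0.051,-0.02,0,0,0,0,-1],[-0.051,-0.02,0,0,0,0,-1],[-0.051,-0.02,0,0,0,0,-1],[-0.051,-0.02,0.025,0,0,0,-1],[-0.05,-0.017,0.025,0,0,8.7,-1],[0,0,0,0,0,8.8,-1],[0,0,0,0,0,8.8,-1]]}}

```text
clock: 1.98
position: [0.561, 0.0498, 0.2604]
ee_rot: [0.539, 0.842, -0.001, -0.0]
ft_force: [-0.2, -0.2, 0.0]
grip_width: -0.002
```

Emit:
{"fn": "move_arm", "kwargs": {"deltas": [[0,0,0,0,0,0,-1],[0,0,0,0,0,0,-1]]}}

```text
clock: 2.22
position: [0.561, 0.0508, 0.2612]
ee_rot: [0.535, 0.845, -0.0, -0.0]
ft_force: [-0.9, 0.1, 0.4]
grip_width: 0.005
```

```bash
python3 - <<'E'
from h import *
o,im,d=snap('wrist','w1'); print(o['position'],yawx(),o['ft_force'],o['clock']); np.savez('/tmp/w1p',p=o['position'],q=o['ee_rot'])
E
```

```text
[0.56103906 0.05077153 0.26122053] 115.30497781486501 [-0.94591915  0.08610888  0.43617676] 2.225
```

View pics/w1.png

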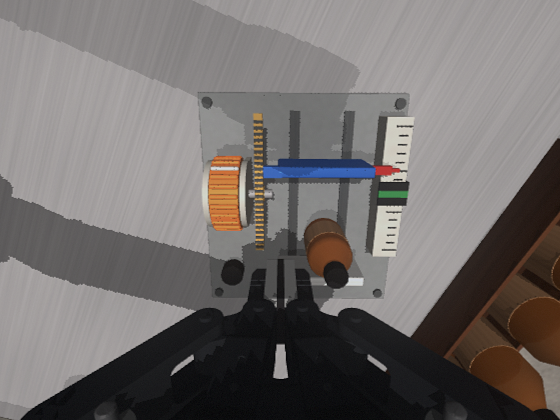

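The wrist view shows the guide squarely: wheel at about (226,193), pointer tip at about (402,171), green band at about (394,194). I'll measure from this.

```bash
cat >> h.py <<'E'
def wworld(o_p,o_q,u,v,z):
    c=CAL['wrist']; T=np.array(c['T_tool_cam']); R=Rn.from_quat(o_q).as_matrix()
    r=R@T[:3,:3]@np.array([(u-c['cx'])/c['fx'],(v-c['cy'])/c['fy'],1.]); o=np.array(o_p)+R@T[:3,3]
    return o+r*(z-o[2])/r[2]
def masks(im):
    h=cv2.cvtColor(im,cv2.COLOR_RGB2HSV)
    return {'orange':cv2.inRange(h,(5,150,120),(20,255,255)),'red':cv2.inRange(h,(0,150,110),(4,255,255))|cv2.inRange(h,(174,150,110),(180,255,255)),'green':cv2.inRange(h,(50,100,50),(85,255,255))}
def big(m):
    n,l,s,c=cv2.connectedComponentsWithStats(m); i=1+s[1:,4].argmax(); return (l==i), s[i], c[i]
E
python3 - <<'E'
from h import *
z=np.load('/tmp/w1.npz'); im=z['im']; q=np.load('/tmp/w1p.npz'); p,Q=q['p'],q['q']
I=np.array([[-.125,-.14],[-.125,.14],[.125,.14],[.125,-.14]])
P=np.array([wworld(p,Q,u,v,.012)[:2] for u,v in [(211,298),(198,93),(409,94),(384,298)]])
print(P.round(4).tolist(),[round(float(np.linalg.norm(P[i]-P[(i+1)%4])),4) for i in range(4)])
m=masks(im)
th=np.radians(25.2); gx=np.array([np.cos(th),np.sin(th)]); gy=np.array([-gx[1],gx[0]])
e=P[1]-P[0]; print('edge yaw',np.degrees(np.arctan2(-e[0],e[1])), 'fit c', P.mean(0))
e=P[2]-P[1]; print(np.degrees(np.arctan2(e[1],e[0])))
for k,zz in (('orange',.095),('red',.05),('green',.05)):
    mm,s,c=big(m[k]); print(k,s,c)
    w=wworld(p,Q,*c,zz); print(w, gx@w[:2],gy@w[:2])
cv2.imwrite('pics/w1z.png',cv2.cvtColor(cv2.resize(im[80:310,190:420],None,fx=2.6,fy=2.6,interpolation=cv2.INTER_CUBIC),cv2.COLOR_RGB2BGR))
cv2.imwrite('pics/w1zz.png',cv2.cvtColor(cv2.resize(im[140:220,340:420],None,fx=7,fy=7,interpolation=cv2.INTER_CUBIC),cv2.COLOR_RGB2BGR))
E
```

```text
[[0.5485, -0.1573], [0.4326, 0.0975], [0.6571, 0.2026], [0.7765, -0.0493]] [0.2799, 0.2479, 0.2788, 0.2523]
edge yaw 24.455085815795158 fit c [0.60369836 0.023363  ]
25.105130890064068
orange [ 209  170   33   61 1719] [223.94648051 200.04828389]
[0.51298698 0.01781637 0.095     ] 0.47175033999190324 -0.20229849776142916
red [373 166  27   9 170] [384.84705882 169.85294118]
[0.66388535 0.11441914 0.05      ] 0.649418721283552 -0.17913910124519317
green [378 191  30   7 204] [392.21568627 193.96078431]
[0.68667862 0.09361044 0.05      ] 0.6611827848470855 -0.20767227550682824
```

View pics/w1z.png

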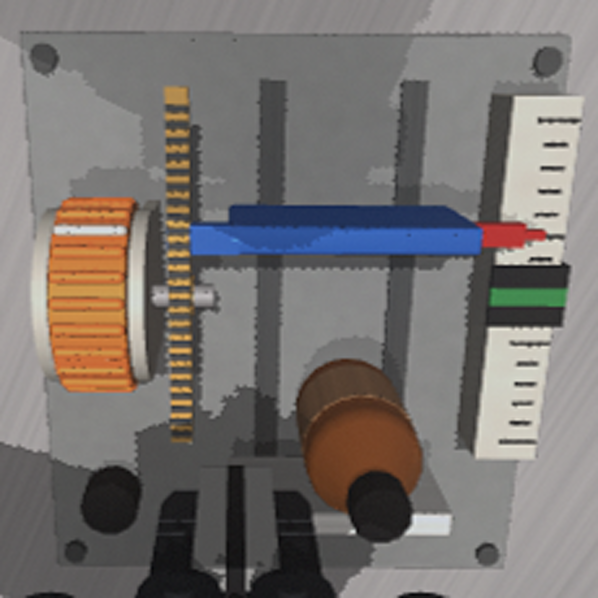

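View pics/w1zz.png

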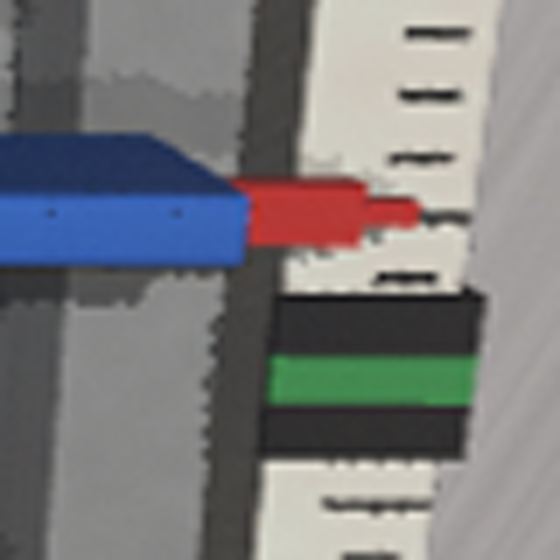

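```bash
python3 - <<'E'
from h import *
q=np.load('/tmp/w1p.npz'); p,Q=q['p'],q['q']
c0=np.array([.605,.0245])
def run(th,rows=(156,231),cols=(209.2,242.7),row=194,verbose=1):
    t=np.radians(th); gx=np.array([np.cos(t),np.sin(t)]); gy=np.array([-gx[1],gx[0]])
    G=lambda w: np.array([gx@(w[:2]-c0),gy@(w[:2]-c0),w[2]])
    L=[]
    for v in rows:
        a=G(wworld(p,Q,226,v,.1));b=G(wworld(p,Q,226,v,.02)); L.append((a[1:],(b-a)[1:]/np.linalg.norm((b-a)[1:])))
    bis=L[0][1]+L[1][1]; bis/=np.linalg.norm(bis)
    O=np.linalg.solve(np.c_[L[0][1],-L[1][1]],L[1][0]-L[0][0]); cam=L[0][0]+L[0][1]*O[0]
    cc=cam+bis*(.058-cam[1])/bis[1]; d=abs(np.cross(L[0][1],cc-L[0][0]))
    xs=[G(wworld(p,Q,u,row,.1))[0] for u in cols]
    gp=G(wworld(p,Q,401,171,.05)); gg=G(wworld(p,Q,401,194,.05))
    print(th,'wheel y',cc,'R',d,'x',xs,np.mean(xs),'ptr-green',gp-gg)
    w=c0+gx*np.mean(xs)+gy*cc[0]; print('wheel world',w,'ptr',gp,'green',gg)
run(25.0); run(25.0,(156.5,230.5))
E
```

```text
25.0 wheel y [0.02936623 0.058     ] R 0.04261992971252633 x [np.float64(-0.09983013796864604), np.float64(-0.06606772162848801)] -0.08294892979856702 ptr-green [-0.00352282  0.02726469  0.        ]
wheel world [0.51741204 0.01605911] ptr [0.11002222 0.05539787 0.05      ] green [0.11354504 0.02813318 0.05      ]
25.0 wheel y [0.02937387 0.058     ] R 0.04205919298995436 x [np.float64(-0.09983013796864604), np.float64(-0.06606772162848801)] -0.08294892979856702 ptr-green [-0.00352282  0.02726469  0.        ]
wheel world [0.5174088  0.01606604] ptr [0.11002222 0.05539787 0.05      ] green [0.11354504 0.02813318 0.05      ]<stdin>:12: DeprecationWarning: Arrays of 2-dimensional vectors are deprecated. Use arrays of 3-dimensional vectors instead. (deprecated in NumPy 2.0)
```

Emit:
{"fn": "move_arm", "kwargs": {"deltas": [[0.0155,-0.0183,0.033,0,0,0,-1],[0.0156,-0.0184,0.033,0,0,0,-1],[0.0156,-0.0184,0.034,0,0,0.3,-1],[0,0,0,0,-10,0,-1],[0,0,0,0,-10,0,-1],[0,0,0,0,-10,0,-1],[0,0,0.025,0,0,0,-1],[0,0,0.02,0,0,0,-1],[0,0,0,0,0,0,-1],[0,0,0,0,0,0,-1]]}}

```text
clock: 3.52
position: [0.5012, 0.0496, 0.123]
ee_rot: [0.52, 0.814, -0.139, 0.218]
ft_force: [-0.6, -0.5, 0.0]
grip_width: 0.004
```

```bash
cat >> h.py <<'E'
def st(c=(.5165,.0156,.058)):
    o=manip.get_obs(); R=Rn.from_quat(o['ee_rot']).as_matrix(); d=np.array(c)-o['position']
    print('t',o['clock'],'p',o['position'].round(4),'f',o['ft_force'].round(1),'centre in tool mm',(R.T@d*1e3).round(1),'tilt', np.degrees(np.arcsin(R[:2,2]@np.array([-.4226,.9063]))).round(1),'wheel-axis tilt',np.degrees(R[2,1]).round(2), 'x',np.degrees(np.arcsin(R[:2,2]@np.array([.9063,.4226]))).round(2))
E
python3 -c "
from h import *
st(); snap('wrist','w2'); snap('side','s2')"
```

```text
t 3.525 p [0.5012 0.0496 0.123 ] f [-0.6 -0.5  0. ] centre in tool mm [ 0.2 -0.4 75. ] tilt -30.0 wheel-axis tilt 0.03 x -0.03
```

View pics/w2.png

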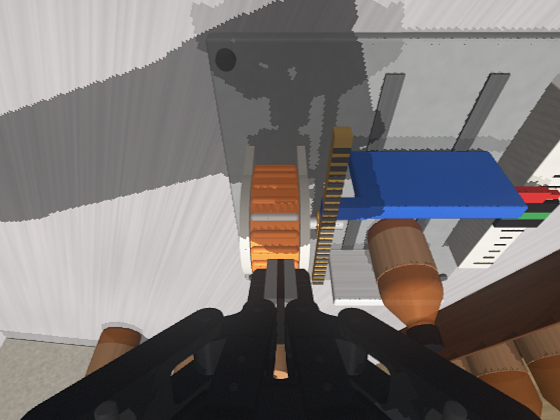

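```bash
python3 - <<'E'
from h import *
z=np.load('/tmp/w2.npz'); im,d=z['im'],z['d']; c=CAL['wrist']; T=np.array(c['T_tool_cam'])
m=masks(im)['orange']
for v in (185,200,230,245):
    xs=[u for u in range(235,315) if m[v,u]]; a,b=min(xs),max(xs); D=np.median(d[v,a+3:b-3])
    P=[ (T@np.array([(u-c['cx'])/c['fx']*D,(v-c['cy'])/c['fy']*D,D,1]))[:3].round(4) for u in (a-.5,b+.5)]
    print(v,a,b,D,P,np.mean(P,0))
E
```

```text
185 252 297 0.19756222 [array([ 0.0348, -0.0177,  0.0487]), array([0.0349, 0.0114, 0.0487])] [ 0.03485 -0.00315  0.0487 ]
200 251 298 0.19250697 [array([ 0.0273, -0.0178,  0.0409]), array([0.0273, 0.0117, 0.0409])] [ 0.0273  -0.00305  0.0409 ]
230 251 298 0.19140464 [array([ 0.0103, -0.0177,  0.034 ]), array([0.0103, 0.0116, 0.034 ])] [ 0.0103  -0.00305  0.034  ]
245 251 298 0.1943632 [array([ 0.0003, -0.018 ,  0.0338]), array([0.0003, 0.0118, 0.0338])] [ 0.0003 -0.0031  0.0338]
```

Emit:
{"fn": "move_arm", "kwargs": {"deltas": [[0,-0.003,0.015,0,0,0,-1],[0,0,0.01,0,0,0,-1],[0,0,0.006,0,0,0,-1],[0,0,0,0,0,0,-1]]}}

```text
clock: 4.12
position: [0.5045, 0.0335, 0.0951]
ee_rot: [0.52, 0.814, -0.14, 0.218]
ft_force: [0.2, -0.7, 0.2]
grip_width: -0.002
```

```bash
python3 -c "
from h import *
st()"
```

```text
t 4.125 p [0.5045 0.0335 0.0951] f [ 0.2 -0.7  0.2] centre in tool mm [ 0.2  3.4 42.8] tilt -30.0 wheel-axis tilt -0.04 x -0.14
```

Emit:
{"fn": "move_arm", "kwargs": {"deltas": [[0,0,0.0015,0,0,0,-1],[0,0,0,0,0,0,-1]]}}

```text
clock: 4.38
position: [0.505, 0.0334, 0.0947]
ee_rot: [0.52, 0.814, -0.139, 0.218]
ft_force: [-6.8, 2.0, 11.4]
grip_width: 0.002
```

```bash
python3 -c "
from h import *
st()"
```

```text
t 4.375 p [0.505  0.0334 0.0947] f [-6.8  2.  11.4] centre in tool mm [ 0.2  3.  42.3] tilt -30.0 wheel-axis tilt 0.0 x -0.09
```

Emit:
{"fn": "move_arm", "kwargs": {"deltas": [[-0.0044,0,0.00023,0,6,0,-1],[-0.0044,0,0.00023,0,6,0,-1],[-0.0044,0,0.00023,0,6,0,-1],[-0.0044,0,0.00023,0,6,0,-1]]}}

```text
clock: 4.88
position: [0.513, 0.0188, 0.1005]
ee_rot: [0.537, 0.842, -0.026, 0.044]
ft_force: [0.4, 0.3, 0.1]
grip_width: 0.001
```

```bash
python3 -c "
from h import *
st(); snap('wrist','w3')"
```

```text
t 4.875 p [0.513  0.0188 0.1005] f [0.4 0.3 0.1] centre in tool mm [-0.   1.7 42.7] tilt -5.8 wheel-axis tilt 0.19 x 0.18
```

View pics/w3.png

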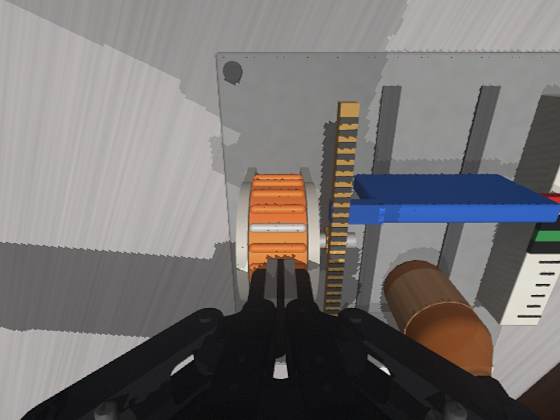

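Emit:
{"fn": "move_arm", "kwargs": {"deltas": [[0,0,0.0015,0,0,0,-1],[0,0,0,0,0,0,-1]]}}

```text
clock: 5.18
position: [0.5129, 0.0176, 0.0998]
ee_rot: [0.538, 0.841, -0.029, 0.046]
ft_force: [-7.4, -2.5, 22.3]
grip_width: -0.004
```

```bash
python3 -c "
from h import *
st()"
```

```text
t 5.175 p [0.5129 0.0176 0.0998] f [-7.4 -2.5 22.3] centre in tool mm [ 1.2  2.4 41.9] tilt -6.2 wheel-axis tilt 0.07 x 0.05
```

Emit:
{"fn": "move_arm", "kwargs": {"deltas": [[-0.0044,0,0.00023,0,6,0,-1],[-0.0044,0,0.00023,0,6,0,-1],[-0.0044,0,0.00023,0,6,0,-1]]}}

```text
clock: 5.55
position: [0.5183, 0.0063, 0.0989]
ee_rot: [0.535, 0.838, 0.057, -0.088]
ft_force: [-5.6, -2.0, 10.9]
grip_width: -0.001
```

```bash
python3 -c "
from h import *
st()"
```

```text
t 5.55 p [0.5183 0.0063 0.0989] f [-5.6 -2.  10.9] centre in tool mm [ 0.5  2.2 42. ] tilt 12.0 wheel-axis tilt 0.07 x 0.1
```

Emit:
{"fn": "move_arm", "kwargs": {"deltas": [[-0.0044,0,0.00023,0,6,0,-1],[-0.0044,0,0.00023,0,6,0,-1],[-0.0044,0,0.00023,0,6,0,-1]]}}

```text
clock: 5.92
position: [0.5235, -0.0053, 0.0937]
ee_rot: [0.52, 0.814, 0.139, -0.218]
ft_force: [0.6, -2.0, 8.9]
grip_width: 0.001
```

```bash
python3 -c "
from h import *
st(); snap('wrist','w4')"
```

```text
t 5.925 p [ 0.5235 -0.0053  0.0937] f [ 0.6 -2.   8.9] centre in tool mm [ 1.1  2.4 41.9] tilt 30.0 wheel-axis tilt -0.02 x 0.07
```

View pics/w4.png

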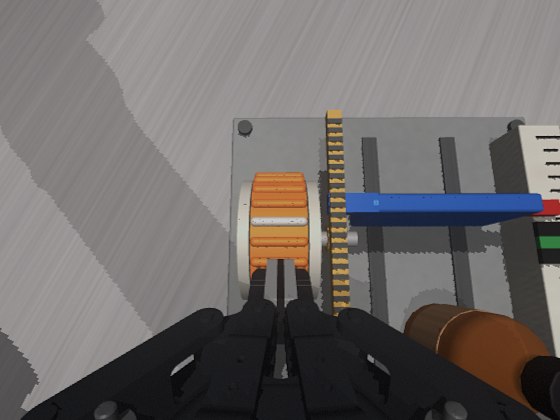

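Emit:
{"fn": "move_arm", "kwargs": {"deltas": [[0,0,-0.025,0,0,0,-1],[0.0117,0,0.001,0,-10,0,-1],[0.0117,0,0.001,0,-10,0,-1],[0.0117,0,0.001,0,-10,0,-1],[0,0,0,0,0,0,-1]]}}

```text
clock: 6.6
position: [0.5126, 0.0193, 0.1233]
ee_rot: [0.535, 0.845, -0.001, 0.001]
ft_force: [0.7, -0.3, -0.3]
grip_width: 0.0
```

```bash
cat >> h.py <<'E'
def meas(f):
    o,im,d=snap('wrist',f); p,Q=o['position'],o['ee_rot']; m=masks(im)
    gy=np.array([-.4226,.9063])
    mm,s,c=big(m['green']); 
    r,sr,cr=big(m['red']); xs=np.nonzero(r)[1]; t=xs.max(); 
    sel=(np.arange(r.shape[1])>=t-4)[None,:]&r; v,u=np.nonzero(sel); tip=(u.mean(),v.mean())
    for zz in (.048,.052):
        g=wworld(p,Q,*c,zz);w=wworld(p,Q,*tip,zz); print('z',zz,'ptr-green mm',(gy@(w-g)[:2]*1e3).round(2),'green px',c.round(1),s,'tip px',np.round(tip,1),sr)
    return im
E
python3 -c "
from h import *
st(); meas('w5')"
```

```text
t 6.6 p [0.5126 0.0193 0.1233] f [ 0.7 -0.3 -0.3] centre in tool mm [-4.9  2.  65.3] tilt -0.2 wheel-axis tilt -0.0 x -0.0
z 0.048 ptr-green mm 19.2 green px [533.5 232.9] [510 228  48  11 498] tip px [550.7 208.9] [514 203  40  14 326]
z 0.052 ptr-green mm 18.85 green px [533.5 232.9] [510 228  48  11 498] tip px [550.7 208.9] [514 203  40  14 326]
```

View pics/w5.png

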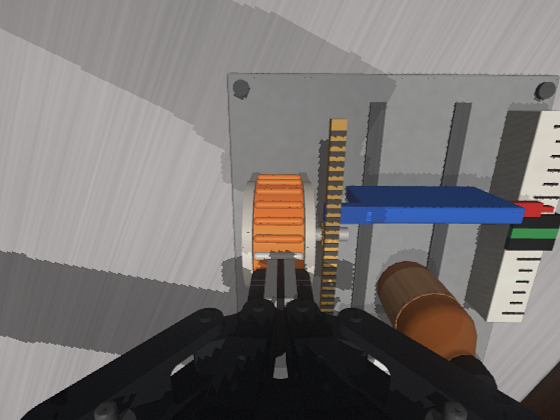

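Emit:
{"fn": "move_arm", "kwargs": {"deltas": [[0.0096,0,0.001,0,-10,0,-1],[0.0097,0,0.001,0,-10,0,-1],[0.0097,0,0.001,0,-10,0,-1],[0,0,0,0,0,0,-1]]}}

```text
clock: 7.15
position: [0.501, 0.0412, 0.1138]
ee_rot: [0.518, 0.815, -0.141, 0.219]
ft_force: [-0.4, 0.6, -0.8]
grip_width: 0.002
```

```bash
python3 -c "
from h import *
st()"
```

```text
t 7.15 p [0.501  0.0412 0.1138] f [-0.4  0.6 -0.8] centre in tool mm [ 2.3  3.4 63.2] tilt -30.2 wheel-axis tilt -0.2 x -0.12
```

Emit:
{"fn": "move_arm", "kwargs": {"deltas": [[0.001,0,0.012,0,0,0,-1],[0,0,0.008,0,0,0,-1],[0,0,0.0025,0,0,0,-1],[0,0,0,0,0,0,-1]]}}

```text
clock: 7.65
position: [0.5067, 0.0286, 0.0969]
ee_rot: [0.522, 0.813, -0.14, 0.218]
ft_force: [-14.3, 5.5, 25.0]
grip_width: -0.008
```

```bash
python3 -c "
from h import *
st()"
```

```text
t 7.65 p [0.5067 0.0286 0.0969] f [-14.3   5.5  25. ] centre in tool mm [ 5.7  3.5 41.6] tilt -30.0 wheel-axis tilt -0.01 x -0.2
```

Emit:
{"fn": "move_arm", "kwargs": {"deltas": [[-0.0044,0,0.00023,0,6,0,-1],[-0.0044,0,0.00023,0,6,0,-1],[-0.0044,0,0.00023,0,6,0,-1],[-0.0044,0,0.00023,0,6,0,-1],[-0.0044,0,0.00023,0,6,0,-1]]}}

```text
clock: 8.28
position: [0.5161, 0.0087, 0.1015]
ee_rot: [0.54, 0.842, 0.002, -0.001]
ft_force: [-0.8, 0.6, -0.6]
grip_width: -0.001
```

```bash
python3 -c "
from h import *
st()"
```

```text
t 8.275 p [0.5161 0.0087 0.1015] f [-0.8  0.6 -0.6] centre in tool mm [ 6.   3.1 43.6] tilt 0.2 wheel-axis tilt 0.13 x 0.13
```

Emit:
{"fn": "move_arm", "kwargs": {"deltas": [[0,0,-0.004,0,0,0,-1],[0.006,0,0,0,0,0,-1],[0,0,0.0065,0,0,0,-1],[0,0,0,0,0,0,-1]]}}

```text
clock: 8.78
position: [0.5131, 0.0175, 0.0998]
ee_rot: [0.538, 0.843, 0.001, 0.0]
ft_force: [-6.9, 1.3, 17.2]
grip_width: -0.002
```

```bash
python3 -c "
from h import *
st()"
```

```text
t 8.775 p [0.5131 0.0175 0.0998] f [-6.9  1.3 17.2] centre in tool mm [-3.2  2.3 41.8] tilt 0.0 wheel-axis tilt 0.07 x 0.07
```

Emit:
{"fn": "move_arm", "kwargs": {"deltas": [[-0.0044,0,0.00023,0,6,0,-1],[-0.0044,0,0.00023,0,6,0,-1],[-0.0044,0,0.00023,0,6,0,-1],[-0.0044,0,0.0003,0,6,0,-1],[-0.0044,0,0.0003,0,6,0,-1]]}}

```text
clock: 9.4
position: [0.5229, -0.0033, 0.0948]
ee_rot: [0.52, 0.814, 0.141, -0.218]
ft_force: [-1.0, -6.2, 14.7]
grip_width: 0.005
```

```bash
python3 -c "
from h import *
st();meas('w6')"
```

```text
t 9.4 p [ 0.5229 -0.0033  0.0948] f [-1.  -6.2 14.7] centre in tool mm [-1.3  2.1 41.8] tilt 30.1 wheel-axis tilt 0.16 x 0.21
z 0.048 ptr-green mm 15.83 green px [548.1 245.3] [536 239  24  13 275] tip px [556.9 222.3] [537 215  23  15 257]
z 0.052 ptr-green mm 15.53 green px [548.1 245.3] [536 239  24  13 275] tip px [556.9 222.3] [537 215  23  15 257]
```

View pics/w6.png

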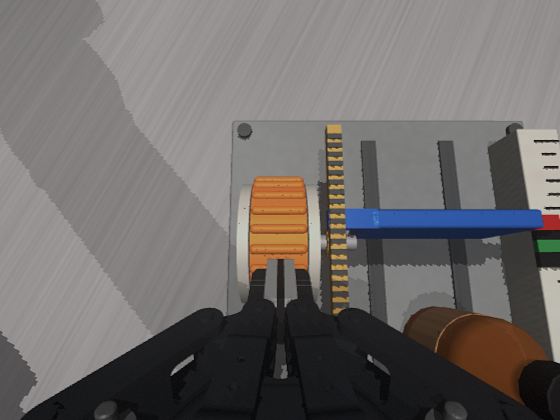

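Emit:
{"fn": "move_arm", "kwargs": {"deltas": [[0,0,-0.025,0,0,0,-1],[0.0108,0,0.001,0,-10,0,-1],[0.0108,0,0.001,0,-10,0,-1],[0.0108,0,0.001,0,-10,0,-1],[0.0108,0,0.001,0,-10,0,-1],[0.0108,0,0.001,0,-10,0,-1],[0.0108,0,0.001,0,-10,0,-1],[0,0,0,0,0,0,-1]]}}

```text
clock: 10.45
position: [0.4991, 0.0468, 0.1125]
ee_rot: [0.516, 0.816, -0.14, 0.219]
ft_force: [0.3, 0.1, -0.1]
grip_width: -0.0
```

```bash
python3 -c "
from h import *
st()"
```

```text
t 10.45 p [0.4991 0.0468 0.1125] f [ 0.3  0.1 -0.1] centre in tool mm [-3.5  2.4 65. ] tilt -30.1 wheel-axis tilt -0.11 x 0.11
```

Emit:
{"fn": "move_arm", "kwargs": {"deltas": [[0,0,0.014,0,0,0,-1],[0,0,0.0085,0,0,0,-1],[0,0,0.0015,0,0,0,-1],[0,0,0,0,0,0,-1]]}}

```text
clock: 10.95
position: [0.5058, 0.0315, 0.0952]
ee_rot: [0.521, 0.813, -0.139, 0.217]
ft_force: [-22.0, 10.3, 36.8]
grip_width: 0.002
```

```bash
python3 -c "
from h import *
st()"
```

```text
t 10.95 p [0.5058 0.0315 0.0952] f [-22.   10.3  36.8] centre in tool mm [ 2.2  3.  41.7] tilt -29.9 wheel-axis tilt 0.03 x -0.13
```

Emit:
{"fn": "move_arm", "kwargs": {"deltas": [[-0.0044,0,0.0006,0,6,0,-1],[-0.0044,0,0.0006,0,6,0,-1],[-0.0044,0,0.0005,0,6,0,-1]]}}

```text
clock: 11.32
position: [0.5116, 0.0192, 0.0997]
ee_rot: [0.537, 0.838, -0.054, 0.087]
ft_force: [-18.5, -0.4, 26.0]
grip_width: -0.002
```

```bash
python3 -c "
from h import *
st()"
```

```text
t 11.325 p [0.5116 0.0192 0.0997] f [-18.5  -0.4  26. ] centre in tool mm [ 3.2  2.8 41.9] tilt -11.7 wheel-axis tilt 0.12 x 0.06
```

Emit:
{"fn": "move_arm", "kwargs": {"deltas": [[-0.0044,0,0.0003,0,6,0,-1],[-0.0044,0,0.0003,0,6,0,-1],[-0.0044,0,0.0002,0,6,0,-1]]}}

```text
clock: 11.7
position: [0.5182, 0.0056, 0.0995]
ee_rot: [0.539, 0.84, 0.031, -0.044]
ft_force: [-4.3, -0.2, 6.2]
grip_width: 0.001
```

```bash
python3 -c "
from h import *
st()"
```

```text
t 11.7 p [0.5182 0.0056 0.0995] f [-4.3 -0.2  6.2] centre in tool mm [ 5.3  2.5 42.3] tilt 6.2 wheel-axis tilt 0.25 x 0.29
```

Emit:
{"fn": "move_arm", "kwargs": {"deltas": [[-0.0044,0,0.0003,0,6,0,-1],[-0.0044,0,0.0003,0,6,0,-1],[-0.0044,0,0.0003,0,6,0,-1],[-0.0044,0,0.0003,0,6,0,-1]]}}

```text
clock: 12.2
position: [0.5243, -0.0098, 0.092]
ee_rot: [0.521, 0.813, 0.141, -0.218]
ft_force: [-1.0, 0.6, -0.6]
grip_width: -0.004
```

```bash
python3 -c "
from h import *
st()"
```

```text
t 12.2 p [ 0.5243 -0.0098  0.092 ] f [-1.   0.6 -0.6] centre in tool mm [ 5.7  3.4 42.7] tilt 30.1 wheel-axis tilt 0.11 x 0.3
```

Emit:
{"fn": "move_arm", "kwargs": {"deltas": [[0,0,-0.025,0,0,0,-1],[0.0108,0,0.001,0,-10,0,-1],[0.0108,0,0.001,0,-10,0,-1],[0.0108,0,0.001,0,-10,0,-1],[0,0.03,-0.03,0,0,0,-1],[0,0.03,-0.03,0,0,0,-1],[0,0,0,0,0,0,-1]]}}

```text
clock: 13.08
position: [0.5729, 0.0341, 0.1838]
ee_rot: [0.539, 0.842, 0.002, 0.002]
ft_force: [-0.6, -0.4, -1.1]
grip_width: -0.0
```

```bash
python3 -c "
from h import *
st();im=meas('w7')
cv2.imwrite('pics/w7z.png',cv2.cvtColor(cv2.resize(im[170:270,360:500],None,fx=5,fy=5,interpolation=cv2.INTER_CUBIC),cv2.COLOR_RGB2BGR))"
```

```text
t 13.075 p [0.5729 0.0341 0.1838] f [-0.6 -0.4 -1.1] centre in tool mm [  7.  -59.6 125.5] tilt -0.1 wheel-axis tilt 0.26 x 0.26
z 0.048 ptr-green mm 5.3 green px [423.9 194.3] [400 189  38   9 182] tip px [423.5 188.8] [393 184  34  12 277]
z 0.052 ptr-green mm 5.23 green px [423.9 194.3] [400 189  38   9 182] tip px [423.5 188.8] [393 184  34  12 277]
```

View pics/w7.png

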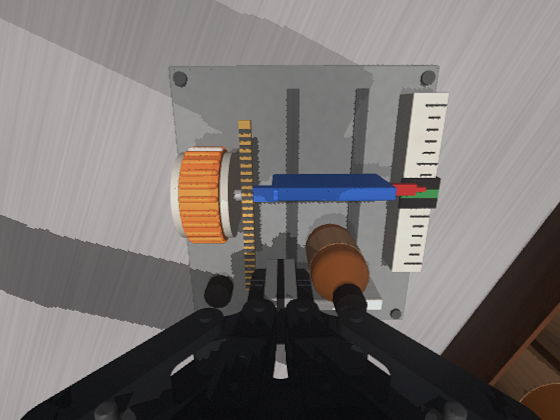

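View pics/w7z.png

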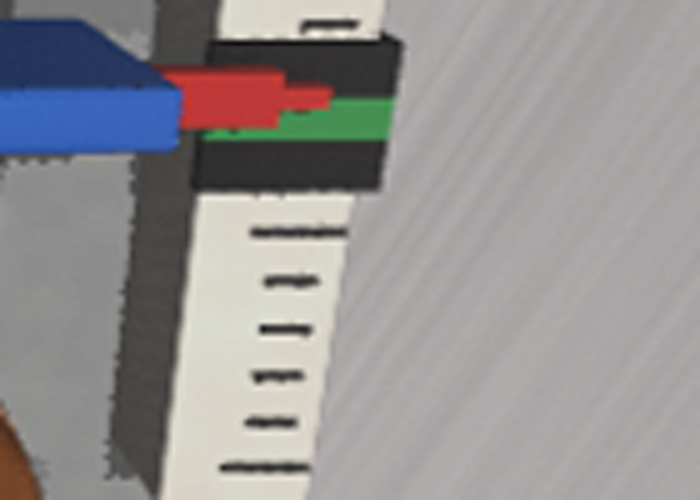

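Emit:
{"fn": "move_arm", "kwargs": {"deltas": [[0,0.01,-0.03,0,0,0,-1],[-0.038,0.02,-0.01,0,0,0,-1],[-0.038,0.02,0,0,0,0,-1],[0,0,0,0,0,0,-1]]}}

```text
clock: 13.62
position: [0.6477, -0.0183, 0.2199]
ee_rot: [0.541, 0.841, -0.002, -0.0]
ft_force: [-0.8, 0.7, -0.9]
grip_width: 0.001
```

```bash
cat >> h.py <<'E'
def zoom(im,f,c,s=5,w=70,h=55):
    x,y=c; x=int(min(max(x,w),560-w)); y=int(min(max(y,h),420-h)); print('crop',x-w,y-h)
    cv2.imwrite('pics/'+f+'.png',cv2.cvtColor(cv2.resize(im[y-h:y+h,x-w:x+w],None,fx=s,fy=s,interpolation=cv2.INTER_CUBIC),cv2.COLOR_RGB2BGR))
E
python3 -c "
from h import *
st();im=meas('w8')
zoom(im,'w8z',big(masks(im)['red'])[2])
o=manip.get_obs(); R=Rn.from_quat(o['ee_rot']).as_matrix(); c=o['position']+R@np.array(CAL['wrist']['T_tool_cam'])[:3,3]; gy=np.array([-.4226,.9063]); print('cam gy',gy@(c[:2]-np.array([.605,.0245])))"
```

```text
t 13.625 p [ 0.6477 -0.0183  0.2199] f [-0.8  0.7 -0.9] centre in tool mm [  85.4 -105.   162.1] tilt -0.1 wheel-axis tilt -0.16 x -0.16
z 0.048 ptr-green mm 7.11 green px [369.5 102.5] [349  98  37   9 271] tip px [369.   94.5] [340  89  32  12 290]
z 0.052 ptr-green mm 7.02 green px [369.5 102.5] [349  98  37   9 271] tip px [369.   94.5] [340  89  32  12 290]
crop 283 39
cam gy 0.027875094461761573
```

View pics/w8z.png

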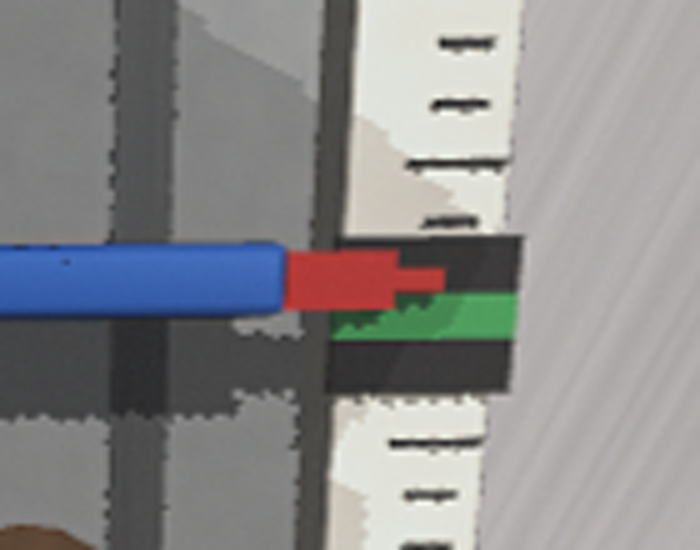

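Emit:
{"fn": "move_arm", "kwargs": {"deltas": [[0.0365,-0.036,0,0,0,0,-1],[0.0365,-0.036,0.02,0,0,0,-1],[0.036,-0.0355,0.04,0,0,0,-1],[0,0,0,0,-10,0,-1],[0,0,0,0,-10,0,-1],[0.0062,0,0.017,0,0,0,-1],[0.0062,0,0.017,0,0,0,-1],[0,0,0,0,0,0,-1]]}}

```text
clock: 14.68
position: [0.5038, 0.0395, 0.1256]
ee_rot: [0.53, 0.83, -0.095, 0.145]
ft_force: [-0.2, -0.4, 0.1]
grip_width: 0.003
```

```bash
python3 -c "
from h import *
st()"
```

```text
t 14.675 p [0.5038 0.0395 0.1256] f [-0.2 -0.4  0.1] centre in tool mm [-2.3  1.7 72.8] tilt -20.0 wheel-axis tilt -0.17 x -0.21
```

Emit:
{"fn": "move_arm", "kwargs": {"deltas": [[0,0,0.018,0,0,0,-1],[0,0,0.0105,0,0,0,-1],[0,0,0.002,0,0,0,-1],[0,0,0,0,0,0,-1]]}}

```text
clock: 15.18
position: [0.5102, 0.0307, 0.0987]
ee_rot: [0.53, 0.83, -0.093, 0.146]
ft_force: [-0.2, -1.1, -0.3]
grip_width: -0.003
```

```bash
python3 -c "
from h import *
st()"
```

```text
t 15.175 p [0.5102 0.0307 0.0987] f [-0.2 -1.1 -0.3] centre in tool mm [-1.5 -0.6 43.9] tilt -20.0 wheel-axis tilt 0.02 x -0.04
```

Not in contact yet. I'll press on, then stroke.

Emit:
{"fn": "move_arm", "kwargs": {"deltas": [[0,-0.0025,0,0,0,0,-1],[0,0,0.0028,0,0,0,-1],[0,0,0,0,0,0,-1]]}}

```text
clock: 15.55
position: [0.5084, 0.0293, 0.097]
ee_rot: [0.53, 0.83, -0.093, 0.146]
ft_force: [-7.9, 2.9, 17.4]
grip_width: 0.0
```

```bash
python3 -c "
from h import *
st()"
```

```text
t 15.55 p [0.5084 0.0293 0.097 ] f [-7.9  2.9 17.4] centre in tool mm [-1.6  1.6 42.1] tilt -20.0 wheel-axis tilt 0.04 x -0.02
```

Emit:
{"fn": "move_arm", "kwargs": {"deltas": [[-0.0044,0,0.0004,0,6,0,-1],[-0.0044,0,0.0004,0,6,0,-1],[-0.0044,0,0.0003,0,6,0,-1]]}}

```text
clock: 15.92
position: [0.5147, 0.0179, 0.1]
ee_rot: [0.538, 0.843, -0.007, 0.014]
ft_force: [-8.6, -0.3, 11.6]
grip_width: -0.001
```

```bash
python3 -c "
from h import *
st()"
```

```text
t 15.925 p [0.5147 0.0179 0.1   ] f [-8.6 -0.3 11.6] centre in tool mm [-1.6  0.5 42.1] tilt -1.8 wheel-axis tilt 0.21 x 0.21
```

Emit:
{"fn": "move_arm", "kwargs": {"deltas": [[-0.0044,0,0.0003,0,6,0,-1],[-0.0044,0,0.0003,0,6,0,-1],[-0.0044,0,0.0003,0,6,0,-1],[0,0,0,0,0,0,-1]]}}

```text
clock: 16.42
position: [0.5213, 0.002, 0.0975]
ee_rot: [0.535, 0.833, 0.076, -0.116]
ft_force: [0.5, -7.7, 14.3]
grip_width: -0.002
```

```bash
python3 -c "
from h import *
st()"
```

```text
t 16.425 p [0.5213 0.002  0.0975] f [ 0.5 -7.7 14.3] centre in tool mm [ 2.9  1.2 42. ] tilt 15.9 wheel-axis tilt 0.17 x 0.29
```

Emit:
{"fn": "move_arm", "kwargs": {"deltas": [[0,0,-0.03,0,0,0,-1],[0,0,-0.04,0,-8,0,-1],[0,0.02,-0.045,0,-8,0,-1],[0,0.045,0,0,0,0,-1],[-0.027,0.04,0,0,0,0,-1],[0,0,0,0,0,0,-1]]}}

```text
clock: 17.18
position: [0.638, 0.0013, 0.2062]
ee_rot: [0.538, 0.843, -0.001, -0.0]
ft_force: [-0.4, -0.1, -0.5]
grip_width: -0.003
```

```bash
python3 -c "
from h import *
st();im=meas('w9')
zoom(im,'w9z',big(masks(im)['red'])[2])
o=manip.get_obs(); R=Rn.from_quat(o['ee_rot']).as_matrix(); c=o['position']+R@np.array(CAL['wrist']['T_tool_cam'])[:3,3]; gy=np.array([-.4226,.9063]); print('cam gy',gy@(c[:2]-np.array([.605,.0245])))"
```

```text
t 17.175 p [0.638  0.0013 0.2062] f [-0.4 -0.1 -0.5] centre in tool mm [  64.2 -104.   148.4] tilt -0.1 wheel-axis tilt -0.12 x -0.12
z 0.048 ptr-green mm -1.78 green px [379.3 126.4] [365 123  24   9 153] tip px [370.9 128.4] [342 123  32  12 298]
z 0.052 ptr-green mm -1.76 green px [379.3 126.4] [365 123  24   9 153] tip px [370.9 128.4] [342 123  32  12 298]
crop 284 73
cam gy 0.048049171064387386
```

View pics/w9z.png

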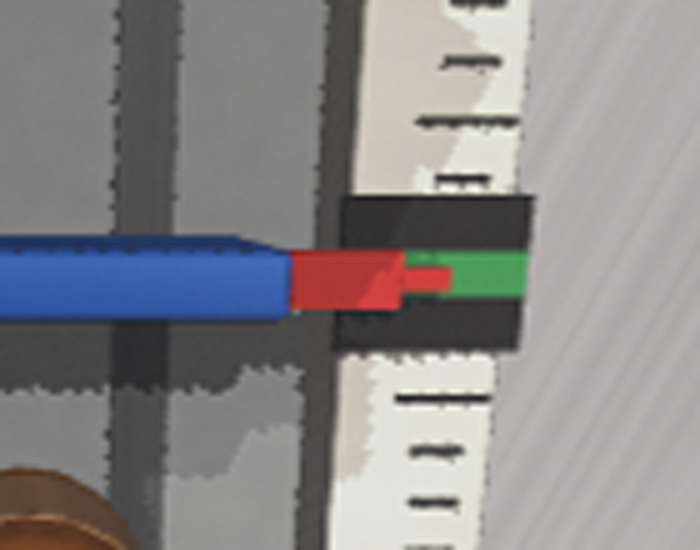

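Emit:
{"fn": "move_arm", "kwargs": {"deltas": [[-0.01,0.03,0,0,0,0,-1],[-0.01,0.04,0.02,0,0,0,-1],[0,0,0.01,0,0,0,-1],[0,0,0,0,0,0,-1],[0,0,0,0,0,0,-1]]}}

```text
clock: 17.85
position: [0.708, 0.0122, 0.1795]
ee_rot: [0.539, 0.842, 0.001, 0.001]
ft_force: [0.2, -0.0, 0.9]
grip_width: -0.001
```

```bash
python3 -c "
from h import *
st();im=meas('w10')
zoom(im,'w10z',big(masks(im)['red'])[2],8,40,35)
o=manip.get_obs(); R=Rn.from_quat(o['ee_rot']).as_matrix(); c=o['position']+R@np.array(CAL['wrist']['T_tool_cam'])[:3,3]; gy=np.array([-.4226,.9063]); print('cam gy',gy@(c[:2]-np.array([.605,.0245])))"
```

```text
t 17.85 p [0.708  0.0122 0.1795] f [ 0.2 -0.   0.9] centre in tool mm [  83.4 -172.7  121.2] tilt -0.0 wheel-axis tilt 0.1 x 0.1
z 0.048 ptr-green mm -0.56 green px [306.5 105.3] [289 100  30  11 226] tip px [296. 106.] [260 100  39  13 411]
z 0.052 ptr-green mm -0.55 green px [306.5 105.3] [289 100  30  11 226] tip px [296. 106.] [260 100  39  13 411]
crop 236 70
cam gy 0.028037906464285937
```

View pics/w10z.png

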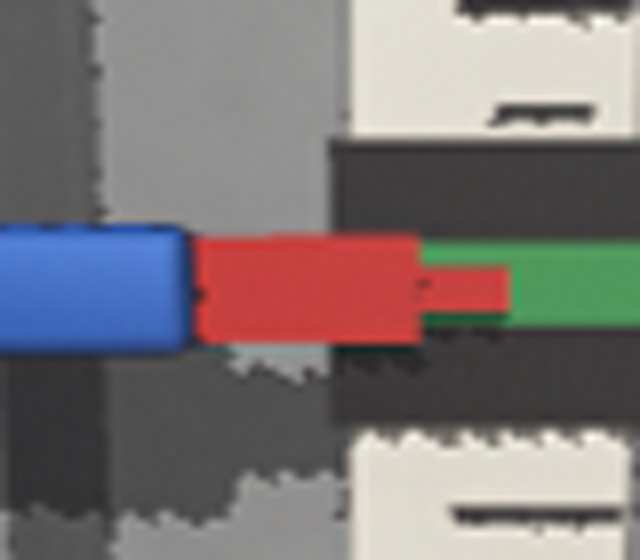

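View pics/w10.png

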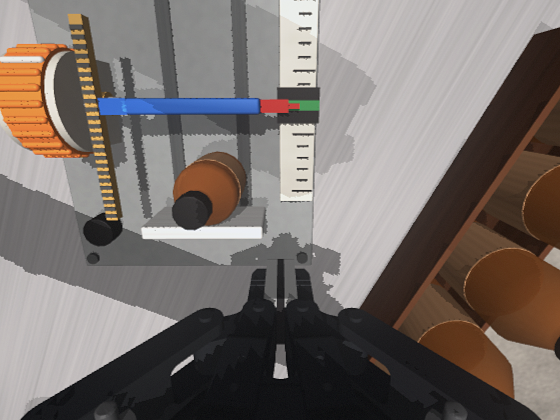

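Seen from directly above, the pointer tip (zoom row 291) lies inside the green band (rows 242–327, centre 284.5), about 0.6 mm from its middle. The gripper is clear of everything, so I'm handing in.

Emit:
{"fn": "move_arm", "kwargs": {"deltas": [[0,0,-0.04,0,0,0,-1],[0,0,-0.03,0,0,0,-1],[0,0,0,0,0,0,-1],[0,0,0,0,0,0,-1]]}}

```text
clock: 18.4
position: [0.7081, 0.0126, 0.248]
ee_rot: [0.539, 0.843, 0.0, -0.0]
ft_force: [-0.4, -0.2, -0.1]
grip_width: 0.0
```

```bash
python3 -c "
from h import *
st(); print(manip.hand_in())"
```

```text
t 18.4 p [0.7081 0.0126 0.248 ] f [-0.4 -0.2 -0.1] centre in tool mm [  83.1 -172.7  189.9] tilt 0.0 wheel-axis tilt 0.02 x 0.02
the job is handed in; nothing more can be done
None
```

The fence is set: I rolled the wheel with the shut fingertips in four strokes, and the pointer tip now stands over the green band. It closed about 27 mm, and I handed in at 18.4 s.

- **Final position:** the last wrist picture, taken from directly above, shows the tip fully on the green, about 0.6 mm past its middle on the closing side. An earlier, slightly oblique view put it at about 1 mm. The automatic colour measurement was unreliable once the pointer covered part of the green, so I read both values off the zoomed pictures.
- **Contact:** strokes one to three lost contact with the wheel for part of their travel; I re-pressed during the first two and made up the rest with later strokes. The highest force I read was about 44 N, with the fingertip pressing on the wheel at the start of stroke three. That is below the 120 N wrist limit. It is above the 40 N arm/body figure, but the fingertip alone was pressing.
- **Other objects:** the sample bottle and cap look untouched in the last picture. I did not picture the other bottles, marker or label roll again, but the arm did not go near them. The wrist force read about zero at hand-in, with the tool clear of the guide.

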